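# Switch the bead sorter over and run the batch into the other tray

## Task

The jeweller's bead sorter is still set to feed the tray under the lower end of its seesaw gate. Push the gate's raised end down with a fingertip so that it rocks over and comes to rest on its other side, then press the release lever's thumb pad down until all five waiting beads have rolled into the other tray, and let it spring back up. Do not touch the beads, and leave the trays and the jar and tools around the sorter where they are.

Things in the scene. Friction and masses are not known exactly. Their poses are not given: they have to be found in the camera images.
- sorter: bead sorter: aluminium and steel stand fixed to the bench, grey base plate 290 x 170 x 10 mm. Origin on the bench; x up the feed trough (beads roll to -x, towards the robot), y left. Two outlet chutes under the seesaw gate run out to +y and -y (lips at |y| 112, 45 mm high), a tray under each. Highest part 220 mm: the pan at the trough's head, x 165 to 235.
- trough_lip (a point): open lower end of the feed trough, at floor level (140 mm up), over the middle of the seesaw gate. The trough (inside 22 mm wide, walls 15 mm high) rises from here along the sorter's +x at 13 degrees
- gate (a joint): seesaw gate: steel pan 58 (along x) x 120 mm (across), its top 25 mm over a pivot pin along the sorter's x. Top-heavy: past its balance point (0) it drops by itself to the other stop; under 1 N at a tab tips it. In rad, at rest +0.35 (left, +y, end up; beads run right) or -0.35 (right end up; beads run left); starts on either side
- gate_pivot (a point): middle of the gate's pivot pin, fixed, 90 mm above the bench
- tab_left (a point): centre of the top of the gate's left thumb tab: flat, rubber-topped, 34 mm across, sticking 36 mm out from the pan's left end towards the robot; it lies x -48, y +60, z +26 mm from the pivot in the gate's tilting axes. From raised (135 mm above the bench) to lowered (94 mm) it goes 41 mm down and 17 mm outward
- tab_right (a point): centre of the top of the gate's right thumb tab, the mirror image of the left one, y -60 mm from the pivot
- release (a joint): release lever on the trough's left, a spring lever pivoting along the sorter's x; its 6 mm stop pin hangs in the trough and holds the beads back. In rad: 0 = let go (pin down, shut), grows as its thumb pad is pressed, 0.6 = fully down; beads pass freely above 0.5. Needs about 2 N at the pad, springs back by itself. All beads have run off 2 s after it is fully down
- pad (a point): centre of the top of the release lever's thumb pad (rubber-topped steel, 36 x 34 x 5 mm), 60 mm outboard (+y) of the lever's pivot, 182 mm above the bench when up. Fully pressed it has gone 34 mm down and 10 mm inward (to the sorter's -y)
- bead1: polished silver bead, a ball 18 mm across, 30 g, origin at its centre; number 1 of 5 in the row that waits in the trough above the stop pin (1 is next to the pin)
- bead2: polished silver bead, a ball 18 mm across, 30 g, origin at its centre; number 2 of 5 in the row that waits in the trough above the stop pin (1 is next to the pin)
- bead3: polished silver bead, a ball 18 mm across, 30 g, origin at its centre; number 3 of 5 in the row that waits in the trough above the stop pin (1 is next to the pin)
- bead4: polished silver bead, a ball 18 mm across, 30 g, origin at its centre; number 4 of 5 in the row that waits in the trough above the stop pin (1 is next to the pin)
- bead5: polished silver bead, a ball 18 mm across, 30 g, origin at its centre; number 5 of 5 in the row that waits in the trough above the stop pin (1 is next to the pin)
- tray_left: loose black tray under the sorter's left (+y) outlet chute, outside 115 (x) x 130 (y) x 34 mm high, walls and floor 4 mm, open on top, empty at first; origin: centre of its underside
- tray_right: loose black tray under the sorter's right (-y) outlet chute, outside 115 (x) x 130 (y) x 34 mm high, walls and floor 4 mm, open on top, empty at first; origin: centre of its underside
- block: bystander: steel doming block, a 50 mm cube with hollows in its top, right of the trough; origin: centre of its underside
- jar: bystander: amber glass jar with a white cap, 56 mm across, 65 mm high, left of the trough; origin: centre of its underside
- punch: bystander: dark steel punch standing on end, 20 mm across, 100 mm tall, in front of the left outlet; origin: centre of its underside
- hammer: bystander: small hammer, 200 mm long, lying in front of the right outlet; origin: under its middle
Mind the look-alikes: they are no part of the job. What is shaped like the tray_left but blue or purple is not meant.

How it is judged (in metres and radians):
On the way:
1. the gate has been rocked over and lies on its other side, while all five beads still wait behind the stop pin (distance of tab_left from where it was at the start of the episode above 0.025 m and (value of joint gate above 0.3 rad or value of joint gate below -0.3 rad) and x of each of bead1, bead2, bead3, bead4, bead5 in the frame of sorter above 0.045 m), for 0.2 s.
At the end, for the whole second after the job is handed in: the gate lies on the side opposite to its start (past 0.30 rad, its tab more than 25 mm from where it began), all five beads lie at rest (under 0.05 m/s) inside the tray under the end that is now low, and the release lever is back up (under 0.06 rad) (distance of tab_left from where it was at the start of the episode above 0.025 m and value of joint release below 0.06 rad and ((value of joint gate below -0.3 rad and x of bead1 in the frame of tray_left between -0.052 and 0.052 m and y of bead1 in the frame of tray_left between -0.06 and 0.06 m and z of bead1 in the frame of tray_left between 0 and 0.034 m and x of bead2 in the frame of tray_left between -0.052 and 0.052 m and y of bead2 in the frame of tray_left between -0.06 and 0.06 m and z of bead2 in the frame of tray_left between 0 and 0.034 m and x of bead3 in the frame of tray_left between -0.052 and 0.052 m and y of bead3 in the frame of tray_left between -0.06 and 0.06 m and z of bead3 in the frame of tray_left between 0 and 0.034 m and x of bead4 in the frame of tray_left between -0.052 and 0.052 m and y of bead4 in the frame of tray_left between -0.06 and 0.06 m and z of bead4 in the frame of tray_left between 0 and 0.034 m and x of bead5 in the frame of tray_left between -0.052 and 0.052 m and y of bead5 in the frame of tray_left between -0.06 and 0.06 m and z of bead5 in the frame of tray_left between 0 and 0.034 m) or (value of joint gate above 0.3 rad and x of bead1 in the frame of tray_right between -0.052 and 0.052 m and y of bead1 in the frame of tray_right between -0.06 and 0.06 m and z of bead1 in the frame of tray_right between 0 and 0.034 m and x of bead2 in the frame of tray_right between -0.052 and 0.052 m and y of bead2 in the frame of tray_right between -0.06 and 0.06 m and z of bead2 in the frame of tray_right between 0 and 0.034 m and x of bead3 in the frame of tray_right between -0.052 and 0.052 m and y of bead3 in the frame of tray_right between -0.06 and 0.06 m and z of bead3 in the frame of tray_right between 0 and 0.034 m and x of bead4 in the frame of tray_right between -0.052 and 0.052 m and y of bead4 in the frame of tray_right between -0.06 and 0.06 m and z of bead4 in the frame of tray_right between 0 and 0.034 m and x of bead5 in the frame of tray_right between -0.052 and 0.052 m and y of bead5 in the frame of tray_right between -0.06 and 0.06 m and z of bead5 in the frame of tray_right between 0 and 0.034 m)) and linear speed of each of bead1, bead2, bead3, bead4, bead5 below 0.05 m/s); the robot touches nothing.
It fails at once if the robot touched a bead (contact force between any of the fingers, the arm and bead1 above 0.2 N or contact force between any of the fingers, the arm and bead2 above 0.2 N or contact force between any of the fingers, the arm and bead3 above 0.2 N or contact force between any of the fingers, the arm and bead4 above 0.2 N or contact force between any of the fingers, the arm and bead5 above 0.2 N).
It fails at once if a tray was shifted or lifted by more than 20 mm (distance of any of tray_left, tray_right from where it was at the start of the episode above 0.02 m).
It fails at once if a bystander was shifted, lifted or knocked over (more than 20 mm or 0.3 rad) (distance of any of block, jar, punch, hammer from where it was at the start of the episode above 0.02 m or angle between any of block, jar, punch, hammer's own z axis and vertical above 0.3 rad).
It also fails if it takes over 42 s, if anything falls off the work surface, if the arm or the gripper's body presses on something with over 40 N, if the wrist force passes 120 N, or if a joint passes its speed limit or range.

## Robot

A 6-joint arm with a two-finger parallel gripper is mounted at the origin on the work surface. World frame = base frame: x ahead of the robot, y to its left, z up, the work surface at z = 0. Lengths are in mm, angles in rad, forces in N, time in s.
With the tool pointing down it reaches from about 275 to 750 mm from the base axis. Payload 10.2 kg.
Tool frame: the origin (TCP) lies midway between the tips of the shut fingers; the grasp point (between the pads) lies 19 mm behind it; z points along the fingers, y is the line along which they close (so a half turn about z gives the same grasp; the last joint's range is limited). The gripper opens to 85 mm and grips with 20 to 120 N. Pads are 22 mm wide; open, the fingers measure 114 mm over their backs; the gripper's body (76 mm by 85 mm) begins 54 mm behind the grasp point. The pads swing forward as they close: fully open they stand 13 mm farther back than shut.
Start: joints at [1.114, 0.313, 1.498, -0, 1.331, -0.223], TCP at [121.642, 510.719, 231.294] pointing down, gripper open.
Joint ranges: [-2.94, 2.94], [-0.97, 2.17], [0.19, 2.56], [-1.23, 4.37], [0.02, 3.11], [-2.88, 2.88]. Speed limits (rad/s): [2.39, 2.39, 3.01, 3.14, 3.14, 3.14].

## Interface

Orientations are given as a unit quaternion [w, x, y, z].
In Python, from rig import ctrl gives the robot as it stands.
- The arm moves only by the tool send_rows, never from a script. Its argument "targets" is a list of rows, each an object with "offset": the shift along the world's x, y, z in cm, a list of three; "spin": the turn about the world's z in rad. A call has 1 to 8 rows; each row is the pose to reach, as a shift and turn from the pose commanded when the call began; what a row does not reach only later rows make up. A row lasts 1/12 s, in which the tool goes at most 41.7 mm and 7.16 degrees, less where a joint would pass 70% of its speed; a pose out of reach is approached as far as the arm can. A call with a gripper value outside its range is refused whole. "grip" is the opening, from 0 (shut) to 1 (fully open), set as the call begins (left out, the last holds). The fingers move at their own pace and stop on an object; "squeeze" is the grip in N (left out, the last holds). Time passes only in rows, so rows that repeat a pose let the fingers close. It gives the time, the measured TCP pose, the force, the opening and the grip force at its end, in the units of the state.
- ctrl.sense(): the state, without advancing time (a new reading comes with each control period).
- ctrl.capture(name): name is "scene" or "side" or "wrist"; returns (picture, depth): 384x512x3 uint8, red, green, blue; 384x512 float32, mm along the optical axis (not along the pixel's ray), 0 where there is no reading.
- ctrl.calibration(name): a dict with "fx", "fy", "cx", "cy" (pixels), "view" (4x4, takes a point from world to camera coordinates); the wrist camera has in their place "mount" (4x4, takes a point from camera to tool coordinates, whose origin is the TCP and whose axes are the flange's). Camera axes: x right, y down, z forward; pixel columns grow to the right and rows downward; lengths in mm; the calibration is good to about 2 mm. A picture is of the moment at which its call begins: read the wrist's pose just before it. calibration takes no time and is no camera call.
- ctrl.finish_job(): hands the job in; it is judged then, once.
Trained networks look in the newest picture that a camera, given by its name, has taken for a name from the list of things; names that differ only in an ending like _2 or _b are one class to them, and where a whole thing is asked for, a point or a joint stands for the part that bears it (a point fixed in the world has none). Each returns a list of dicts, best first, with "conf" (0 to 1); they miss things now and then, are a little off and sometimes report something else, mostly with a low value. They report only what shows in the picture. A call takes as long as a camera call. They do not tell look-alikes from the thing itself.
- ctrl.search_frame(camera, query): "box" ([left, top, right, bottom] in pixels, round what is visible of it).
- ctrl.place_of(camera, query): "uv" ([column, row] in pixels: a listed point, or the origin of a listed thing).
The state is a dict: "time_s": time; "joints": joint angles; "dq": joint speeds; "tau": joint torques, N m; "eef_pos": TCP position; "ee_rot": TCP orientation; "force": force on the tool from outside, world axes, zero at the start; "wrist_torque": the same for the moment, N m; "grip_width": opening from 0.0 (shut) to 1.0 (fully open); "grip_force": force on a finger pad.
Only numpy, scipy, OpenCV 4.12 (cv2) and the standard library are available. Lean on these libraries where they do the work, as an engineer would, in place of code of your own. Each camera call takes 0.05 s, during which the arm holds its last target. There are 200 camera calls.

## Working session

There is one attempt and no reset: what is moved stays moved. The work goes in short steps, Python scripts to look and compute and a tool call to move; the robot and the scene stay as the last step left them, time stands still between calls to the robot, and variables do not carry over. Pictures are saved under pics/ and viewed, at most 10 in all, crops included, and the job is handed in when it is done.

Besides the shell and the picture viewer there is one more tool, called after ">>>" in YAML: its name, and indented under it one key for each argument. send_rows: Moves the arm, as the interface text tells. Its arguments: {"type":"object","properties":{"targets":{"type":"array"},"grip":{"type":"number"},"squeeze":{"type":"number"}},"required":["targets"]}

```bash
mkdir -p pics; cat > h.py <<'E'
import numpy as np, cv2
from rig import ctrl
def world(cam,uv,d=None,z=None,depth=None):
    c=ctrl.calibration(cam); V=np.linalg.inv(np.array(c["view"]))
    u,v=uv
    r=np.array([(u-c["cx"])/c["fx"],(v-c["cy"])/c["fy"],1])
    o=V[:3,3]; w=V[:3,:3]@r
    if z is not None: d=(z-o[2])/w[2]
    return o+w*d
def dep(D,uv,k=2):
    u,v=int(round(uv[0])),int(round(uv[1])); p=D[max(v-k,0):v+k+1,max(u-k,0):u+k+1]; p=p[p>0]
    return float(np.median(p)) if p.size else 0
E
python3 - <<'E'
from h import *
s=ctrl.sense(); print(s["time_s"],s["eef_pos"],s["ee_rot"],s["grip_width"])
for cam in ("scene","side"):
    P,D=ctrl.capture(cam); cv2.imwrite(f"pics/{cam}0.png",P[...,::-1]); np.save(cam+"D.npy",D)
    for q in ("sorter","trough_lip","gate_pivot","tab_left","tab_right","pad","bead1","tray_left","tray_right","punch","hammer","jar","block"):
        r=ctrl.place_of(cam,q)
        for a in r[:2]:
            d=dep(D,a["uv"]); print(cam,q,round(a["conf"],2),np.round(a["uv"]),np.round(world(cam,a["uv"],d)) if d else None)
print(ctrl.sense()["time_s"])
E
```

```text
0.0 [121.51843825 510.48525866 230.74076819] [-2.20631818e-04  1.16641739e-01  9.93173853e-01 -5.95540830e-04] 1.0019904799438346
scene sorter 0.77 [258. 228.] [573.  79.  19.]
scene trough_lip 0.8 [261. 192.] [537.  70. 118.]
scene gate_pivot 0.69 [260. 199.] [580.  84. 155.]
scene tab_left 0.93 [296. 191.] [484. 139.  92.]
scene tab_right 0.88 [248. 168.] [498.  20. 136.]
scene pad 0.61 [294. 213.] [603. 170. 183.]
scene bead1 0.58 [241. 228.] [677.  86. 181.]
scene bead1 0.52 [246. 218.] [647.  82. 175.]
scene tray_left 0.74 [320. 240.] [535. 227.   5.]
scene tray_left 0.7 [369. 180.] [306. 294.   3.]
scene tray_right 0.88 [197. 202.] [553. -97.   5.]
scene punch 0.7 [319. 190.] [391. 180.   4.]
scene punch 0.59 [247. 216.] [643.  82. 175.]
scene hammer 0.61 [231. 171.] [423. -62.   2.]
scene block 0.66 [171. 254.] [729. -66.  48.]
scene block 0.3 [260. 199.] [580.  84. 155.]
side sorter 0.66 [252. 218.] [550. 137.  62.]
side trough_lip 0.57 [251. 177.] [560.  71. 127.]
side trough_lip 0.24 [188. 292.] [655. 323.  32.]
side gate_pivot 0.86 [266. 189.] [523.  87. 108.]
side tab_left 0.88 [285. 210.] [479. 134.  92.]
side tab_left 0.29 [249. 173.] [562.  86. 149.]
side tab_right 0.87 [284. 163.] [488.  20. 133.]
side pad 0.44 [259. 174.] [544.  52. 123.]
side bead1 0.55 [214. 162.] [640.  84. 172.]
side bead1 0.54 [285. 160.] [486.  11. 137.]
side tray_left 0.97 [369. 302.] [299. 290.   1.]
side tray_left 0.84 [259. 270.] [526. 233.   3.]
side tray_right 0.88 [260. 176.] [541.  56. 121.]
side punch 0.73 [325. 254.] [387. 189.  22.]
side punch 0.54 [286. 213.] [477. 141.  88.]
side hammer 0.65 [314. 184.] [410. -45.  23.]
side jar 0.63 [185. 291.] [661. 325.  37.]
side block 0.63 [206. 174.] [659.  89. 142.]
1.4
```

```bash
python3 - <<'E'
import cv2,numpy as np
a=cv2.imread("pics/scene0.png")[130:290,130:400];b=cv2.imread("pics/side0.png")[120:330,140:410]
o=np.vstack([cv2.resize(a,None,fx=1.6*1.0,fy=1.6,interpolation=3),cv2.resize(b,None,fx=1.6,fy=1.6,interpolation=3)])
cv2.imwrite("pics/both.png",o);print(o.shape)
E
```

```text
(592, 432, 3)
```

View pics/both.png

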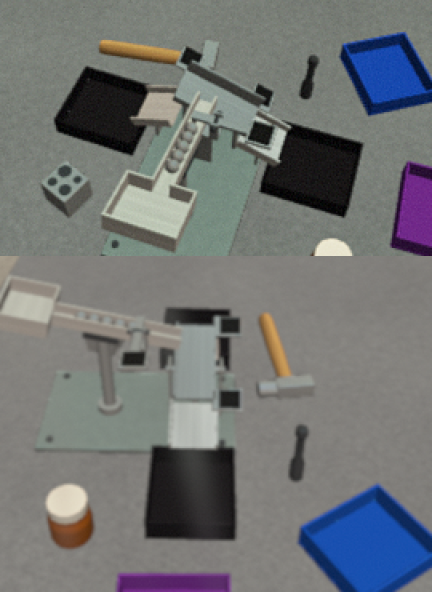

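Right tab is raised, so the gate stands at -0.35 and I'll push the right tab. In the composite, the right tab is at about (190,57), the left tab at (263,95) and the pad at (262,133). The side view shows the pad at (133,357). Next I refine the pad and tab centres from the point cloud.

```bash
python3 - <<'E'
from h import *
for cam in ("scene","side"):
    P=cv2.imread(f"pics/{cam}0.png"); D=np.load(cam+"D.npy"); c=ctrl.calibration(cam); V=np.linalg.inv(np.array(c["view"]))
    v,u=np.mgrid[:384,:512]; X=np.stack([(u-c["cx"])/c["fx"]*D,(v-c["cy"])/c["fy"]*D,D],-1)@V[:3,:3].T+V[:3,3]
    m=((P.max(2)<60)&(D>0)&(X[...,2]>80)&(X[...,2]<200)&(X[...,0]>430)&(X[...,0]<680)&(X[...,1]>-40)&(X[...,1]<220)).astype(np.uint8)
    n,L,st,ce=cv2.connectedComponentsWithStats(m)
    for i in range(1,n):
        if st[i,4]>15:
            q=X[L==i]; print(cam,st[i,4],ce[i].round(),np.median(q,0).round(),np.percentile(q,5,axis=0).round(),np.percentile(q,95,axis=0).round())
    b=(D>0)&(X[...,2]>5)&(X[...,2]<16)&(abs(X[...,0]-620)<200)&(abs(X[...,1]-80)<150)&(P.max(2)>80)
    pts=X[b][:,:2].astype(np.float32); r=cv2.minAreaRect(pts); print("base",r)
E
```

```text
scene 331 [270. 179.] [504.  78. 125.] [473.  12.  92.] [510. 140. 141.]
scene 16 [243. 194.] [565.  38. 129.] [541.  29.  85.] [566.  46. 134.]
scene 146 [293. 213.] [604. 166. 183.] [591. 155. 181.] [616. 177. 185.]
scene 28 [263. 212.] [618. 107. 167.] [616. 103. 155.] [621. 111. 182.]
base ((605.941162109375, 76.64378356933594), (290.33843994140625, 369.7349548339844), 89.77336120605469)
side 90 [284. 163.] [490.  20. 134.] [479.   9. 129.] [500.  31. 138.]
side 26 [204. 172.] [661.  95. 153.] [646.  92. 148.] [675.  97. 158.]
side 89 [223. 184.] [604. 167. 181.] [593. 156. 180.] [615. 176. 183.]
side 99 [283. 209.] [483. 132.  92.] [472. 124.  88.] [493. 141.  96.]
base ((596.1893310546875, 53.0771484375), (241.9037628173828, 350.6689453125), 89.61734008789062)
```

>>> send_rows:
  targets:
    - {"offset": [2.5, -3.2, 1], "spin": 0.05}
    - {"offset": [5, -6.5, 2], "spin": 0.1}
    - {"offset": [7.5, -9.8, 3], "spin": 0.15}
    - {"offset": [10, -13, 3], "spin": 0.2}
    - {"offset": [12.5, -16.3, 3], "spin": 0.25}
    - {"offset": [15, -19.6, 3], "spin": 0.3}
    - {"offset": [17.5, -22.9, 3], "spin": 0.35}
    - {"offset": [20, -26, 3], "spin": 0.35}
  grip: 0

```text
time_s: 2.07
eef_pos: [322.4, 248.8, 261.6]
ee_rot: [0.0, -0.059, 0.998, 0.0]
force: [-0.0, 0.9, 0.2]
grip_width: 0.004
grip_force: 0.0
```

>>> send_rows:
  targets:
    - {"offset": [2.2, -3, -1]}
    - {"offset": [4.4, -6, -2]}
    - {"offset": [6.6, -9, -3]}
    - {"offset": [8.8, -12, -4]}
    - {"offset": [11, -15, -5]}
    - {"offset": [13.2, -18, -6]}
    - {"offset": [15.2, -21, -7]}
    - {"offset": [16.7, -23.2, -8]}

```text
invalid input
```

>>> send_rows:
  targets:
    - {"offset": [0, 0, -1.5]}
    - {"offset": [0, -0.2, -3]}
    - {"offset": [0, -0.3, -4.2]}
    - {"offset": [0, -0.3, -4.2]}

```text
invalid input
```

>>> send_rows:
  targets:
    - {"offset": [2.2, -3, -1], "spin": 0}
    - {"offset": [4.4, -6, -2], "spin": 0}
    - {"offset": [6.6, -9, -3], "spin": 0}
    - {"offset": [8.8, -12, -4], "spin": 0}
    - {"offset": [11, -15, -5], "spin": 0}
    - {"offset": [13.2, -18, -6], "spin": 0}
    - {"offset": [15.2, -21, -7], "spin": 0}
    - {"offset": [16.7, -23.2, -8], "spin": 0}

```text
time_s: 2.73
eef_pos: [489.8, 16.2, 180.8]
ee_rot: [0.0, -0.057, 0.998, -0.0]
force: [0.2, 0.1, -0.6]
grip_width: -0.005
grip_force: 0.0
```

>>> send_rows:
  targets:
    - {"offset": [0, 0.2, -2], "spin": 0}
    - {"offset": [0, 0.2, -4], "spin": 0}
    - {"offset": [0, 0.1, -5], "spin": 0}
    - {"offset": [0, -0.2, -6], "spin": 0}
    - {"offset": [0, -0.5, -7], "spin": 0}
    - {"offset": [0, -0.8, -7.7], "spin": 0}
    - {"offset": [0, -0.8, -7.7], "spin": 0}
    - {"offset": [0, -0.8, -7.7], "spin": 0}

```text
time_s: 3.4
eef_pos: [488.8, 10.6, 104.5]
ee_rot: [0.0, -0.058, 0.998, -0.0]
force: [-0.1, -0.2, -0.4]
grip_width: -0.003
grip_force: 0.0
```

>>> send_rows:
  targets:
    - {"offset": [0, 0, 3], "spin": 0}
    - {"offset": [-1, 0, 6.5], "spin": 0}
    - {"offset": [-2, 0, 10], "spin": 0}
    - {"offset": [-3, 0, 13.5], "spin": 0}
    - {"offset": [-3, 0, 15], "spin": 0}
    - {"offset": [-3, 0, 15], "spin": 0}

```text
time_s: 3.9
eef_pos: [459.8, 10.6, 258.9]
ee_rot: [0.004, -0.058, 0.998, -0.001]
force: [1.4, -0.4, 0.5]
grip_width: -0.001
grip_force: 0.0
```

```bash
python3 - <<'E'
from h import *
P,D=ctrl.capture("side"); cv2.imwrite("pics/side1.png",cv2.resize(P[110:310,130:430,::-1],None,fx=2,fy=2))
for q in ("tab_left","tab_right"):
    for a in ctrl.place_of("side",q)[:2]: print(q,a["conf"],a["uv"],world("side",a["uv"],dep(D,a["uv"])).round())
print(ctrl.sense()["time_s"],ctrl.sense()["eef_pos"])
E
```

```text
tab_right 0.76 [281.4, 172.5] [494.   1.  90.]
4.05 [458.39562484  10.87912068 253.69625759]
```

View pics/side1.png

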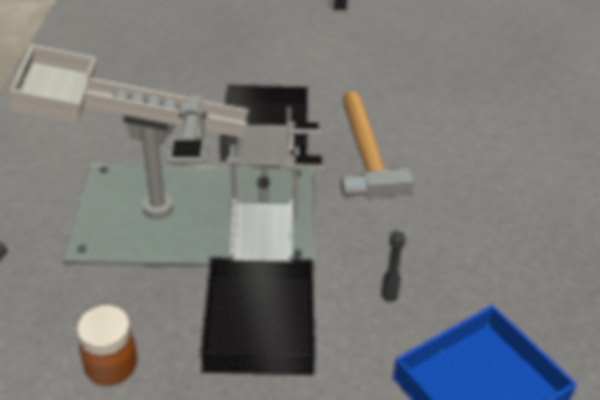

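The gate now lies over: the right tab at (308,160) is low at z 90 and the left end is raised. The beads still wait at about (120–175, 95–105). Next is the pad.

>>> send_rows:
  targets:
    - {"offset": [2.4, 2.6, 0], "spin": 0}
    - {"offset": [4.8, 5.2, 0], "spin": 0}
    - {"offset": [7.2, 7.8, 0], "spin": 0}
    - {"offset": [9.6, 10.4, 0], "spin": 0}
    - {"offset": [12, 13, 0], "spin": 0}
    - {"offset": [14.4, 15.6, 0], "spin": 0}
    - {"offset": [14.5, 15.7, -2], "spin": 0}
    - {"offset": [14.5, 15.7, -4], "spin": 0}

```text
time_s: 4.72
eef_pos: [604.4, 169.3, 211.9]
ee_rot: [-0.0, -0.059, 0.998, 0.0]
force: [0.2, -0.1, -0.9]
grip_width: 0.001
grip_force: 0.0
```

>>> send_rows:
  targets:
    - {"offset": [0, 0, -2], "spin": 0}
    - {"offset": [0, 0, -3], "spin": 0}
    - {"offset": [0, -0.2, -4], "spin": 0}
    - {"offset": [0, -0.3, -5], "spin": 0}
    - {"offset": [0, -0.4, -5.6], "spin": 0}
    - {"offset": [0, -0.5, -6.1], "spin": 0}
    - {"offset": [0, -0.5, -6.1], "spin": 0}

```text
time_s: 5.3
eef_pos: [603.7, 162.4, 152.9]
ee_rot: [0.0, -0.058, 0.998, 0.0]
force: [0.6, 1.5, 2.8]
grip_width: 0.001
grip_force: 1.0
```

>>> send_rows:
  targets:
    - {"offset": [0, -0.1, -0.3], "spin": 0}
    - {"offset": [0, -0.2, -0.5], "spin": 0}
    - {"offset": [0, -0.2, -0.5], "spin": 0}

```text
time_s: 5.55
eef_pos: [604.1, 160.8, 149.3]
ee_rot: [0.001, -0.058, 0.998, 0.0]
force: [-1.5, 2.3, 4.5]
grip_width: -0.003
grip_force: 2.3
```

>>> send_rows:
  targets:
    - {"offset": [0, 0, -0.3], "spin": 0}
    - {"offset": [0, 0, -0.3], "spin": 0}
    - {"offset": [0, 0, -0.3], "spin": 0}
    - {"offset": [0, 0, -0.3], "spin": 0}

```text
time_s: 5.88
eef_pos: [604.5, 160.9, 148.5]
ee_rot: [0.002, -0.058, 0.998, 0.0]
force: [-4.2, 0.1, 18.2]
grip_width: -0.001
grip_force: 7.7
```

At the stop, with force at 18 N. I'll hold for over 2 s and then look.

>>> send_rows:
  targets:
    - {"offset": [0, 0, 0], "spin": 0}
    - {"offset": [0, 0, 0], "spin": 0}
    - {"offset": [0, 0, 0], "spin": 0}
    - {"offset": [0, 0, 0], "spin": 0}
    - {"offset": [0, 0, 0], "spin": 0}
    - {"offset": [0, 0, 0], "spin": 0}
    - {"offset": [0, 0, 0], "spin": 0}
    - {"offset": [0, 0, 0], "spin": 0}

```text
time_s: 6.55
eef_pos: [604.5, 161.0, 148.5]
ee_rot: [0.002, -0.058, 0.998, 0.0]
force: [-5.4, 0.8, 16.4]
grip_width: -0.001
grip_force: 7.7
```

>>> send_rows:
  targets:
    - {"offset": [0, 0, 0], "spin": 0}
    - {"offset": [0, 0, 0], "spin": 0}
    - {"offset": [0, 0, 0], "spin": 0}
    - {"offset": [0, 0, 0], "spin": 0}
    - {"offset": [0, 0, 0], "spin": 0}
    - {"offset": [0, 0, 0], "spin": 0}
    - {"offset": [0, 0, 0], "spin": 0}
    - {"offset": [0, 0, 0], "spin": 0}

```text
time_s: 7.22
eef_pos: [604.5, 161.0, 148.5]
ee_rot: [0.002, -0.058, 0.998, 0.0]
force: [-4.9, 1.5, 17.6]
grip_width: -0.003
grip_force: 7.7
```

>>> send_rows:
  targets:
    - {"offset": [0, 0, 0], "spin": 0}
    - {"offset": [0, 0, 0], "spin": 0}
    - {"offset": [0, 0, 0], "spin": 0}
    - {"offset": [0, 0, 0], "spin": 0}
    - {"offset": [0, 0, 0], "spin": 0}
    - {"offset": [0, 0, 0], "spin": 0}
    - {"offset": [0, 0, 0], "spin": 0}
    - {"offset": [0, 0, 0], "spin": 0}

```text
time_s: 7.88
eef_pos: [604.4, 161.0, 148.4]
ee_rot: [0.002, -0.058, 0.998, 0.0]
force: [-5.0, 0.8, 18.0]
grip_width: 0.006
grip_force: 7.7
```

```bash
python3 - <<'E'
from h import *
P,D=ctrl.capture("scene"); cv2.imwrite("pics/scene2.png",cv2.resize(P[120:290,130:400,::-1],None,fx=2.5,fy=2.5))
print(ctrl.sense()["time_s"],ctrl.sense()["force"])
E
```

```text
7.9333 [-4.16407606  1.22873611 17.85797293]
```

View pics/scene2.png

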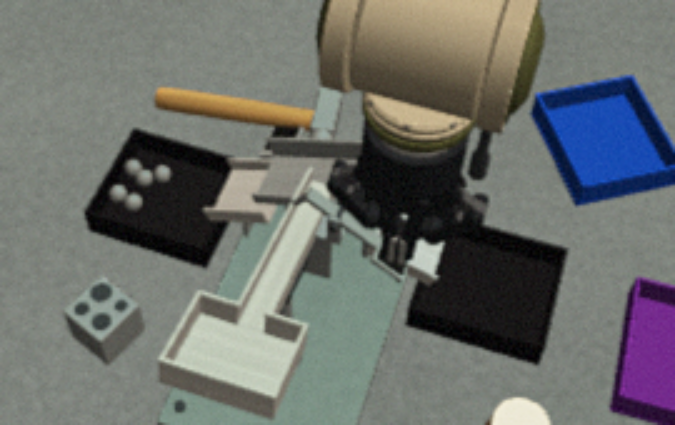

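All five beads lie in the right tray at about (118–162, 168–202), and the trough is empty. Now I let the lever up.

>>> send_rows:
  targets:
    - {"offset": [0, 0.2, 1], "spin": 0}
    - {"offset": [0, 0.5, 2.2], "spin": 0}
    - {"offset": [0, 0.8, 3.5], "spin": 0}
    - {"offset": [0, 0.8, 5.5], "spin": 0}
    - {"offset": [0, 0.8, 8], "spin": 0}
    - {"offset": [0, 0.8, 11], "spin": 0}
    - {"offset": [0, 0.8, 14], "spin": 0}
    - {"offset": [0, 0.8, 14], "spin": 0}

```text
time_s: 8.6
eef_pos: [605.0, 168.8, 291.9]
ee_rot: [0.005, -0.058, 0.998, 0.0]
force: [-0.0, 0.7, 0.3]
grip_width: 0.005
grip_force: 0.0
```

>>> send_rows:
  targets:
    - {"offset": [-3, 2, 0], "spin": 0}
    - {"offset": [-6, 4, 0], "spin": 0}
    - {"offset": [-9, 6, 0], "spin": 0}
    - {"offset": [-12, 8, 0], "spin": 0}
    - {"offset": [-15, 10, 0], "spin": 0}
    - {"offset": [-18, 12, 0], "spin": 0}
    - {"offset": [-18, 12, 0], "spin": 0}
    - {"offset": [-18, 12, 0], "spin": 0}

```text
time_s: 9.27
eef_pos: [422.6, 289.5, 285.7]
ee_rot: [0.0, -0.059, 0.998, 0.0]
force: [0.6, 0.4, -0.6]
grip_width: -0.004
grip_force: 0.0
```

```bash
python3 - <<'E'
from h import *
P,D=ctrl.capture("scene"); cv2.imwrite("pics/scene3.png",cv2.resize(P[120:290,130:400,::-1],None,fx=2.5,fy=2.5))
for a in ctrl.place_of("scene","pad")[:2]: print(a["conf"],world("scene",a["uv"],dep(D,a["uv"])).round())
print(ctrl.sense()["time_s"],ctrl.sense()["force"])
E
```

```text
0.56 [608. 172. 183.]
9.3667 [-0.11359343 -0.56662375 -0.19935071]
```

View pics/scene3.png

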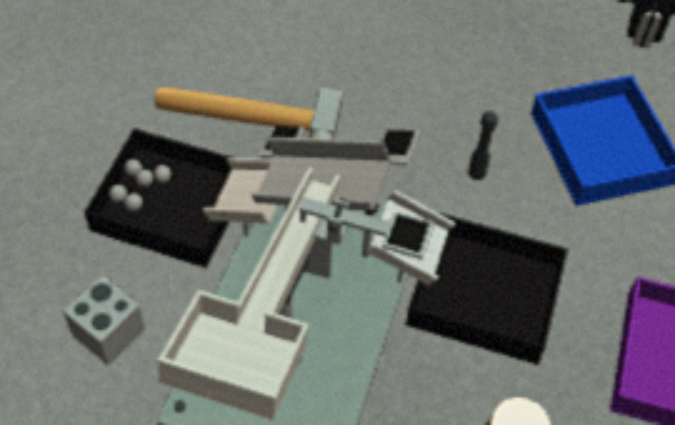

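The five beads are at rest in the right tray at about (140,185). The pad at (408,233) is back up (z 183), the gate is over, and the bystanders in view (block, hammer, punch, jar cap) look unmoved.

```bash
python3 -c "
from rig import ctrl
print(ctrl.finish_job())"
```

```text
the job is handed in; nothing more can be done
None
```

I rocked the gate over, released all five beads into the right tray and let the lever spring back up, then handed the job in at about 9.4 s; no verdict was shown.

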